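# Set the casting rings on their crucible formers

### The job

The wax patterns are ready to be invested: fit each of the four steel casting rings over the wax pattern on the rubber crucible former of its own size. Lower each ring gently (do not drop it) until it stands upright with its rim fully down on the former's flange, let go of it, and leave the two dental casts where they are.

Things in the scene. Friction and masses are not known exactly. Their poses are not given: they have to be found in the camera images.
- ring_small: The smallest of four loose casting rings: a plain tube of dull grey-brown fired steel, open at both ends, standing upright on the bench; outer diameter 32, wall 2.5, inner diameter 27, height 42 mm, about 70 g. Origin at the centre of its lower rim, z up along its axis; yaw means nothing. Grip it from above across its outside.
- ring_medium: The second smallest of four loose casting rings: a plain tube of dull grey-brown fired steel, open at both ends, standing upright on the bench; outer diameter 42, wall 2.5, inner diameter 37, height 48 mm, about 100 g. Origin at the centre of its lower rim, z up along its axis; yaw means nothing. Grip it from above across its outside.
- ring_large: The second largest of four loose casting rings: a plain tube of dull grey-brown fired steel, open at both ends, standing upright on the bench; outer diameter 52, wall 2.5, inner diameter 47, height 54 mm, about 140 g. Origin at the centre of its lower rim, z up along its axis; yaw means nothing. Grip it from above across its outside.
- ring_largest: The largest of four loose casting rings: a plain tube of dull grey-brown fired steel, open at both ends, standing upright on the bench; outer diameter 62, wall 2.5, inner diameter 57, height 60 mm, about 180 g. Origin at the centre of its lower rim, z up along its axis; yaw means nothing. Grip it from above across its outside.
- former_small: The smallest of four crucible formers, fixed, black rubber: flange of diameter 48, 8 mm thick; on it a step of diameter 21, 4 high (3 mm play all round inside its ring); a cone up to height 22; a dark red wax pattern, one crown, within 5 of the axis, up to 37.5 mm above the bench. The smallest ring rests on the flange around the step. Origin: centre of its underside, z up.
- former_medium: The second smallest of four crucible formers, fixed, black rubber: flange of diameter 58, 8 mm thick; on it a step of diameter 31, 4 high (3 mm play all round inside its ring); a cone up to height 25; a dark red wax pattern, one crown, within 5 of the axis, up to 40.5 mm above the bench. The second smallest ring rests on the flange around the step. Origin: centre of its underside, z up.
- former_large: The second largest of four crucible formers, fixed, black rubber: flange of diameter 68, 8 mm thick; on it a step of diameter 41, 4 high (3 mm play all round inside its ring); a cone up to height 29; a dark red wax pattern, two crowns, within 9.75 of the axis, up to 44.5 mm above the bench. The second largest ring rests on the flange around the step. Origin: centre of its underside, z up.
- former_largest: The largest of four crucible formers, fixed, black rubber: flange of diameter 78, 8 mm thick; on it a step of diameter 51, 4 high (3 mm play all round inside its ring); a cone up to height 33; a dark red wax pattern, three crowns, within 14.5 of the axis, up to 48.5 mm above the bench. The largest ring rests on the flange around the step. Origin: centre of its underside, z up.
- cast_arch: Bystander: a loose cream stone dental cast, a U-shaped arch of teeth on a white base plate, about 60 x 60 mm and 26 mm high, 120 g. Origin at the centre of its underside. Leave it where it is.
- cast_quadrant: Bystander: a loose pink dental cast of one row of five cream teeth, 52 x 30 mm and 30 mm high, 90 g. Origin at the centre of its underside. Leave it where it is.
Mind the look-alikes: they are no part of the job. Leave any green look-alike of the former_small alone. Leave any yellow look-alike of the ring_small alone.

How it is judged:
By the outcome, as a careful person would: the job done as asked, in the order asked, and still so for the second after the job is handed in, with the robot touching nothing.
It also fails if it takes over 96 s, if anything falls off the work surface, if the arm or the gripper's body presses on something with over 40 N, if the wrist force passes 120 N, or if a joint passes its speed limit or range.

### The arm

A 6-joint arm with a two-finger parallel gripper is mounted at the origin on the work surface. World frame = base frame: x ahead of the robot, y to its left, z up, the work surface at z = 0. Lengths are in mm, angles in degrees, forces in N, time in s.
With the tool pointing down it reaches from about 300 to 850 mm from the base axis. Payload 4.2 kg.
Tool frame: the origin (TCP) lies midway between the tips of the shut fingers; the grasp point (between the pads) lies 19 mm behind it (env.grasp_offset is the distance from the TCP to the grasp point, in mm); z points along the fingers, y is the line along which they close (so a half turn about z gives the same grasp; the last joint's range is limited). The gripper opens to 91 mm and grips with 3 to 60 N. Pads are 32 mm wide; open, the fingers measure 118 mm over their backs; the gripper's body (76 mm by 178 mm) begins 60 mm behind the grasp point.
Start: joints at [-67.895, 18.312, 89.639, -0, 72.044, -1.146], TCP at [226.988, -528.318, 213.976] pointing down, gripper open.
Joint ranges: [-177.97, 177.97], [-48.28, 115.42], [12.27, 149.76], [-77.06, 257.06], [2.81, 150.46], [-146.56, 146.56]. Speed limits (degrees/s): [147.25, 147.25, 180, 180, 180, 180].

### API

Orientations are given as [roll, pitch, yaw] about the fixed x, y, z axes, in that order (R = Rz(yaw) Ry(pitch) Rx(roll)).
In Python, from workcell import env, optics gives the robot as it stands. The module is installed in compiled form; this text tells all that it offers.
- The arm moves only by the tool send_rows, never from a script. Its argument "targets" is a list that holds one entry, the list of rows, each a list of 7 numbers: the turn, a rotation vector about the world's x, y, z scaled (see below), then the shift along the world's x, y, z scaled (see below), then the closure, from -1 (fully open) to 1 (shut). In form: [[[rx, ry, rz, x, y, z, gripper], ...]]. A call has 1 to 12 rows; each row shifts and turns the commanded pose from where the row before left it; what a row does not reach is not made up. The controller multiplies each number of a shift by 0.2 m and each number of a turn by pi/2 rad. A row lasts 1/10 s, in which the tool goes at most 50 mm and 8.59 degrees, less where a joint would pass 70% of its speed; a pose out of reach is approached as far as the arm can. A call with a number of a shift or a turn outside -1 to 1 is refused whole. A call with a gripper value outside its range is refused whole. The fingers move at their own pace and stop on an object; "grip_force" is the grip in N (left out, the last holds). Time passes only in rows, so rows that do not move let the fingers close. It gives the time, the measured TCP pose, the force, the opening and the grip force at its end, in the units of the state.
- env.state(): the state, without advancing time (a new reading comes with each control period).
- optics.grab_frame(name): name is "scene" or "top" or "wrist"; returns (picture, depth): 384x512x3 uint8, red, green, blue; 384x512 float32, mm along the optical axis (not along the pixel's ray), 0 where there is no reading.
- optics.camera_info(name): a dict with "camera_matrix" (3x3 intrinsics, pixels), "R" (3x3) and "t" (3): a world point X has camera coordinates R X + t; the wrist camera has in their place "mount" (4x4, takes a point from camera to tool coordinates, whose origin is the TCP and whose axes are the flange's). Camera axes: x right, y down, z forward; pixel columns grow to the right and rows downward; lengths in mm; the calibration is good to about 2 mm. A picture is of the moment at which its call begins: read the wrist's pose just before it. camera_info takes no time and is no camera call.
- env.job_done(): hands the job in; it is judged then, once.
Trained networks look in the newest picture that a camera, given by its name, has taken for a name from the list of things; names that differ only in an ending like _2 or _b are one class to them, and where a whole thing is asked for, a point or a joint stands for the part that bears it (a point fixed in the world has none). Each returns a list of dicts, best first, with "conf" (0 to 1); they miss things now and then, are a little off and sometimes report something else, mostly with a low value. They report only what shows in the picture. A call takes as long as a camera call. They do not tell look-alikes from the thing itself.
- optics.silhouettes(camera, name): "mask" (384x512 bool, what is visible of it) and "at" ([column, row] in pixels, amid what is visible of it).
- optics.place_of(camera, name): "at" ([column, row] in pixels: a listed point, or the origin of a listed thing).
The state is a dict: "time_s": time; "qpos": joint angles; "qvel": joint speeds; "effort": joint torques, N m; "ee_pos": TCP position; "ee_rot": TCP orientation; "force": force on the tool from outside, world axes, zero at the start; "torque": the same for the moment, N m; "gripper_width": finger opening in mm; "gripper_force": force on a finger pad.
Only numpy, scipy, OpenCV 4.12 (cv2) and the standard library are available. Lean on these libraries where they do the work, as an engineer would, in place of code of your own. Each camera call takes 0.05 s, during which the arm holds its last target. There are 200 camera calls.

## Working session

There is one attempt and no reset: what is moved stays moved. The work goes in short steps, Python scripts to look and compute and a tool call to move; the robot and the scene stay as the last step left them, time stands still between calls to the robot, and variables do not carry over. Pictures are saved under pics/ and viewed, at most 14 in all, crops included, and the job is handed in when it is done.

Besides the shell and the picture viewer there is one more tool, called after "Call:" in YAML: its name, and indented under it one key for each argument. send_rows: Moves the arm, as the interface text tells. Its arguments: {"type":"object","properties":{"targets":{"type":"array"},"grip_force":{"type":"number"}},"required":["targets"]}

```bash
mkdir -p pics; cat > h.py <<'E'
from workcell import env, optics
import numpy as np, cv2
def cloud(name):
    s=env.state(); im,d=optics.grab_frame(name); c=optics.camera_info(name); K=np.array(c["camera_matrix"])
    v,u=np.mgrid[:384,:512]; P=np.stack([(u-K[0,2])*d/K[0,0],(v-K[1,2])*d/K[1,1],d],-1)
    if "R" in c: W=(P-np.array(c["t"]))@np.array(c["R"])
    else:
        from scipy.spatial.transform import Rotation as Ro
        M=np.array(c["mount"]); R=Ro.from_euler('xyz',s["ee_rot"],degrees=True).as_matrix()
        W=(P@M[:3,:3].T+M[:3,3])@R.T+np.array(s["ee_pos"])
    W[d==0]=np.nan
    return im,W
def save(im,n): cv2.imwrite('pics/'+n,cv2.cvtColor(im,cv2.COLOR_RGB2BGR))
E
python3 - <<'E'
from h import *
print(env.state())
for n in("top","scene"):
    im,W=cloud(n); save(cv2.resize(im,(800,600)),n+'1.png'); np.save(n+'.npy',W)
    for k in "ring_small ring_medium ring_large ring_largest former_small former_medium former_large former_largest cast_arch cast_quadrant".split():
        for r in optics.silhouettes(n,k)[:4]:
            m=r["mask"]; p=W[m]; p=p[~np.isnan(p[:,0])]
            print(n,k,round(r["conf"],2),np.round(r["at"]),m.sum(),np.round(np.median(p,0)),"zmax",np.round(np.percentile(p[:,2],98)), "ext",np.round(np.percentile(p[:,:2],[2,98],axis=0)).tolist())
E
```

```text
{'time_s': 0.0, 'qpos': array([-6.78952167e+01,  1.83514458e+01,  8.97068246e+01,  8.12019098e-04,
        7.20442038e+01, -1.14604140e+00]), 'qvel': array([-0.06733113,  0.02995633, -0.02985631, -0.09298666, -0.04414497,
        0.08136858]), 'effort': array([-1.40004140e-03, -4.12478507e+01, -2.31973082e+01,  7.22318399e-02,
        4.56927123e-02, -1.72741925e-04]), 'ee_pos': array([ 226.79622291, -527.82538822,  213.1194114 ]), 'ee_rot': array([-1.79897562e+02, -2.82143785e-03,  2.32505711e+01]), 'force': array([0.28311271, 0.03495688, 0.1527472 ]), 'torque': array([-0.03939056,  0.03468694,  0.02122924]), 'gripper_force': 0.0, 'gripper_width': 90.97384610006709}
top ring_small 0.38 [335. 241.] 77 [ 384. -206.   22.] zmax 44.0 ext [[369.0, -221.0], [397.0, -192.0]]
top ring_small 0.31 [333. 162.] 379 [ 623. -217.    8.] zmax 43.0 ext [[595.0, -251.0], [656.0, -189.0]]
top ring_medium 0.45 [403. 200.] 190 [ 501. -419.   27.] zmax 50.0 ext [[480.0, -437.0], [520.0, -397.0]]
top ring_large 0.46 [147. 247.] 203 [367. 332.  31.] zmax 56.0 ext [[345.0, 296.0], [390.0, 346.0]]
top ring_
[... 1805 characters left out ...]
98. -88.   9.] zmax 37.0 ext [[674.0, -114.0], [717.0, -69.0]]
scene former_medium 0.57 [221. 132.] 195 [ 369. -288.   10.] zmax 32.0 ext [[340.0, -318.0], [390.0, -265.0]]
scene former_large 0.79 [172. 186.] 367 [ 632. -214.   10.] zmax 43.0 ext [[597.0, -251.0], [657.0, -189.0]]
scene former_large 0.37 [238. 152.] 163 [ 445. -159.   28.] zmax 45.0 ext [[424.0, -179.0], [456.0, -148.0]]
scene former_largest 0.69 [301. 269.] 751 [640. 221.  11.] zmax 49.0 ext [[598.0, 182.0], [669.0, 252.0]]
scene cast_arch 0.55 [271. 198.] 376 [492.  13.  11.] zmax 28.0 ext [[461.0, -19.0], [520.0, 42.0]]
scene cast_quadrant 0.7 [396. 280.] 301 [531. 403.  16.] zmax 32.0 ext [[509.0, 377.0], [541.0, 427.0]]
```

View pics/top1.png

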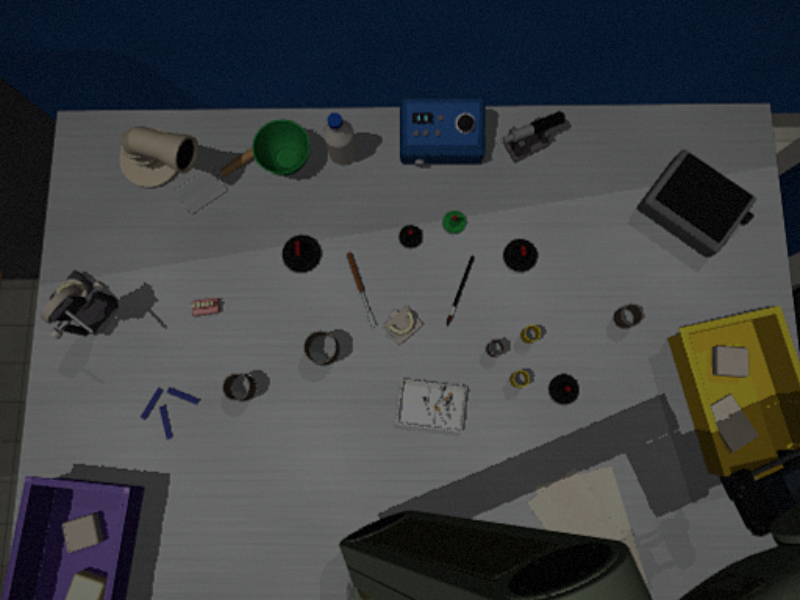

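```bash
python3 - <<'E'
from h import *
import cv2
im=cv2.imread('pics/scene1.png')
im=cv2.resize(im,(512,384))
c=cv2.resize(im[100:260,120:280],(600,600),interpolation=cv2.INTER_CUBIC); cv2.imwrite('pics/crop1.png',c)
from scipy.optimize import least_squares
T=np.load('top.npy');S=np.load('scene.npy');A=np.concatenate([T.reshape(-1,3),S.reshape(-1,3)]);src=np.r_[np.zeros(384*512),np.ones(384*512)]
def fit(c,r,lo,hi,R):
    for s in(0,1):
        q=A[src==s]; m=(np.hypot(q[:,0]-c[0],q[:,1]-c[1])<R+6)&(q[:,2]>lo)&(q[:,2]<hi); q=q[m]
        if len(q)<6: print(c,s,'few');continue
        f=least_squares(lambda p:np.hypot(q[:,0]-p[0],q[:,1]-p[1])-r,c,loss='soft_l1')
        print(c,'cam',s,len(q),np.round(f.x,1),'res',round(float(np.abs(f.fun).mean()),2),'z',np.round(np.median(q[:,2]),1))
for c,r,h in [((440,-163),14.7,42),((381,-206),14.7,42),((466,-231),14.7,42),((500,-417),19.7,48),((366,322),24.7,54),((439,167),29.7,60)]: fit(c,r,h-3,h+5,r)
# flanges: centre of enclosing circle
for c,r in [((666,-2),24),((695,-91),24),((363,-292),29),((627,-219),34),((633,216),39)]:
    for s in(0,1):
        q=A[src==s]; q=q[(np.hypot(q[:,0]-c[0],q[:,1]-c[1])<r+10)&(q[:,2]>5)&(q[:,2]<12)]
        (x,y),rr=cv2.minEnclosingCircle(q[:,:2].astype(np.float32)); print('former',c,s,len(q),round(x,1),round(y,1),'r',round(rr,1),'z',np.median(q[:,2]).round(1))
E
```

```text
(440, -163) cam 0 26 [ 440.3 -163.6] res 0.66 z 41.7
(440, -163) cam 1 34 [ 440.1 -164.2] res 1.48 z 41.7
(381, -206) cam 0 25 [ 381.9 -206.8] res 0.53 z 41.0
(381, -206) cam 1 32 [ 381.2 -207.5] res 0.97 z 42.2
(466, -231) cam 0 23 [ 466.5 -230.4] res 0.83 z 41.5
(466, -231) cam 1 40 [ 466.2 -232.1] res 1.42 z 42.1
(500, -417) cam 0 30 [ 500.1 -417.2] res 0.77 z 48.3
(500, -417) cam 1 45 [ 499.6 -418.4] res 1.72 z 47.8
(366, 322) cam 0 46 [365.7 321.4] res 0.76 z 53.1
(366, 322) cam 1 86 [366.2 321.2] res 1.12 z 54.1
(439, 167) cam 0 52 [439.  166.8] res 0.76 z 59.0
(439, 167) cam 1 96 [439.1 166.4] res 1.12 z 59.6
former (666, -2) 0 115 660.6 -4.9 r 30.5 z 7.5
former (666, -2) 1 174 664.0 -0.9 r 27.2 z 8.8
former (695, -91) 0 115 692.7 -90.5 r 26.7 z 8.0
former (695, -91) 1 156 697.8 -89.3 r 27.5 z 8.7
former (363, -292) 0 176 360.9 -293.9 r 30.0 z 7.8
former (363, -292) 1 118 361.8 -293.4 r 31.4 z 8.8
former (627, -219) 0 199 628.8 -215.6 r 38.2 z 7.7
former (627, -219) 1 205 622.6 -216.1 r 39.3 z 8.5
former (633, 216) 0 236 633.7 213.3 r 44.0 z 7.9
former (633, 216) 1 411 630.0 220.7 r 43.5 z 8.6
```

View pics/crop1.png

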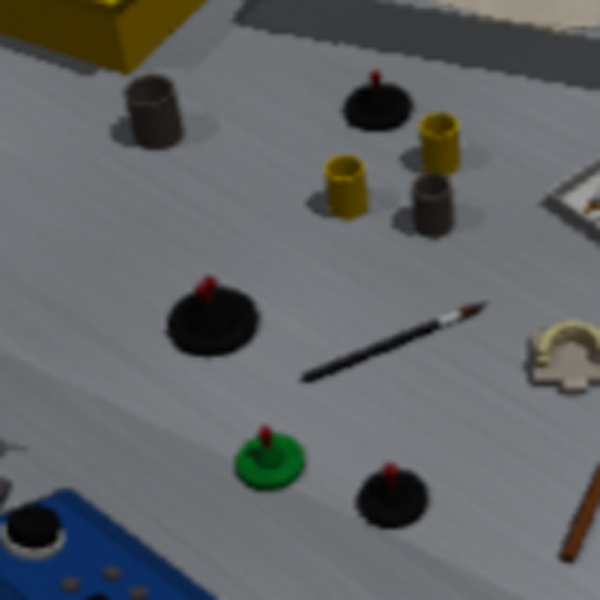

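Grey ring at scene (235,152), top px (318,222), is ring_small; the yellow ones at top (340,213) and (333,242) are look-alikes. The black former at scene (224,232) is former_small, and the green one at (188,221) is a look-alike. The crop confirms both.

Call:
send_rows:
  targets:
    - [[0,0,0,0.115,0.15,0.03,-1],[0,0,0,0.115,0.15,0.03,-1],[0,0,0,0.115,0.15,0.03,-1],[0,0,0,0.115,0.15,0.03,-1],[0,0,0,0.115,0.15,0.03,-1],[0,0,0,0.115,0.15,0.03,-1],[0,0,0,0,0,0,-1],[0,0,0,0,0,0,-1],[0,0,0,0,0,0,-1]]

```text
time_s: 2.0
ee_pos: [364.5, -348.9, 249.8]
ee_rot: [180.0, 0.0, 23.2]
force: [-0.4, -0.8, 1.2]
gripper_width: 91.2
gripper_force: 0.0
```

```bash
cat >> h.py <<'E'
from scipy.optimize import least_squares
def circ(W,c,r,lo,hi,n,mode='rim'):
    q=W.reshape(-1,3); q=q[(np.hypot(q[:,0]-c[0],q[:,1]-c[1])<r+12)&(q[:,2]>lo)&(q[:,2]<hi)]
    if len(q)<40: print(n,'few',len(q)); return
    if mode=='rim':
        f=least_squares(lambda p:np.hypot(q[:,0]-p[0],q[:,1]-p[1])-r,c,loss='soft_l1').x
    else: # disc: maximise fill: boundary points by angle about centre, robust
        f=np.array(c,float)
        for _ in range(8):
            a=np.arctan2(q[:,1]-f[1],q[:,0]-f[0]); d=np.hypot(q[:,0]-f[0],q[:,1]-f[1]); b=((a+np.pi)/(2*np.pi)*72).astype(int)%72
            E=np.array([q[b==i][np.argsort(d[b==i])[int(.97*(b==i).sum())]] for i in range(72) if (b==i).sum()>5])
            g=least_squares(lambda p:np.hypot(E[:,0]-p[0],E[:,1]-p[1])-p[2],[*f,r],loss='soft_l1').x; f=g[:2]
        n=n+' r%.1f bins%d'%(g[2],len(E))
    print(n,len(q),np.round(f,1),'z',np.round(np.median(q[:,2]),1)); return f
FM=dict(small=((665,-2),24,37.5),medium=((362,-293),29,40.5),large=((627,-218),34,44.5),largest=((632,216),39,48.5))
RG=dict(small=((440.2,-163.8),14.75,42),medium=((500,-417.6),19.75,48),large=((366,321.3),24.75,54),largest=((439,166.7),29.75,60))
def look(n=None):
    s=env.state(); print('t',round(s['time_s'],2),np.round(s['ee_pos'],1),np.round(s['ee_rot'],1),'w',round(s['gripper_width'],1),'F',np.round(s['force'],1))
    im,W=cloud('wrist')
    if n: save(im,n)
    for k,(c,r,h) in FM.items():
        circ(W,c,r,5.5,10.5,'former_'+k,'disc')
    for k,(c,r,h) in RG.items(): circ(W,c,r,h-2.5,h+4,'ring_'+k)
    return im,W
E
python3 - <<'E'
from h import *
print(np.round(optics.camera_info('wrist')['mount'],2))
look('w1.png')
E
```

```text
[[  -0.     -0.96   -0.27   78.14]
 [   1.      0.     -0.     -1.67]
 [   0.     -0.27    0.96 -170.92]
 [   0.      0.      0.      1.  ]]
t 2.0 [ 364.5 -348.9  249.8] [180.    0.   23.2] w 91.2 F [-0.4 -0.8  1.2]
former_small few 0
former_medium r28.3 bins72 1250 [ 361.3 -290.9] z 8.2
former_large few 0
former_largest few 0
ring_small 284 [ 438.8 -161. ] z 42.1
ring_medium 341 [ 498.3 -414.4] z 47.9
ring_large few 0
ring_largest few 0
```

View pics/w1.png

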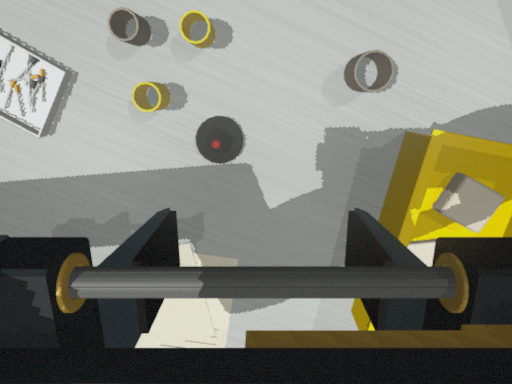

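Call:
send_rows:
  targets:
    - [[0,0,0,0.17,-0.085,0,-1],[0,0,0,0.17,-0.085,0,-1],[0,0,0,0.17,-0.085,0,-1],[0,0,0,0.16,-0.085,0,-1],[0,0,0,0,0,0,-1],[0,0,0,0,0,0,-1],[0,0,0,0,0,0,-1]]

```text
time_s: 2.75
ee_pos: [497.6, -416.5, 249.8]
ee_rot: [-179.9, 0.0, 23.2]
force: [0.1, -0.9, -0.3]
gripper_width: 91.4
gripper_force: 0.0
```

```bash
python3 -c "
from h import *
look()"
```

```text
t 2.75 [ 497.6 -416.5  249.8] [-179.9    0.    23.2] w 91.4 F [ 0.1 -0.9 -0.3]
former_small few 0
former_medium r28.0 bins58 824 [ 362.  -290.5] z 8.2
former_large r33.3 bins18 385 [ 624.8 -218. ] z 8.3
former_largest few 0
ring_small 256 [ 439.1 -161.1] z 42.0
ring_medium 262 [ 498.8 -414.7] z 48.0
ring_large few 0
ring_largest few 0
```

Call:
send_rows:
  targets:
    - [[0,0,0,0,0,-0.2,-1],[0,0,0,0,0,-0.2,-1],[0,0,0,0,0,-0.2,-1],[0,0,0,0,0,-0.2,-1],[0,0,0,0,0,-0.2,-1],[0,0,0,0,0,-0.1,-1],[0,0,0,0,0,-0.08,-1],[0,0,0,0,0,0,-1],[0,0,0,0,0,0,-0.1],[0,0,0,0,0,0,0.05],[0,0,0,0,0,0,0.2],[0,0,0,0,0,0,0.4]]
  grip_force: 15

```text
time_s: 4.0
ee_pos: [499.3, -416.7, 15.1]
ee_rot: [179.9, -0.0, 23.2]
force: [0.6, -0.1, -0.3]
gripper_width: 62.3
gripper_force: 0.0
```

Call:
send_rows:
  targets:
    - [[0,0,0,0,0,0,0.6],[0,0,0,0,0,0,1],[0,0,0,0,0,0,1],[0,0,0,0,0,0,1]]

```text
time_s: 4.4
ee_pos: [499.1, -416.4, 14.1]
ee_rot: [180.0, -0.0, 23.3]
force: [0.6, -0.5, 0.7]
gripper_width: 41.0
gripper_force: 15.0
```

```bash
python3 -c "
from h import *
s=env.state();print({k:s[k] for k in('time_s','ee_pos','ee_rot','gripper_width','gripper_force','force')})"
```

```text
{'time_s': 4.4, 'ee_pos': array([ 499.12322545, -416.43802805,   14.13682506]), 'ee_rot': array([ 1.79974712e+02, -8.16164123e-03,  2.32533755e+01]), 'gripper_width': 40.980328259489205, 'gripper_force': 15.000121335033327, 'force': array([ 0.60653526, -0.51618722,  0.65834844])}
```

Call:
send_rows:
  targets:
    - [[0,0,0,0,0,0,-0.3],[0,0,0,0,0,0,-0.6],[0,0,0,0,0,0,-0.6],[0,0,0,0,0,0.08,-0.6],[0,0,0,0,0,0.2,-0.6],[0,0,0,0,0,0.2,-0.6],[0,0,0,0,0,0.2,-0.6],[0,0,0,0,0,0.2,-0.6],[0,0,0,0,0,0.2,-0.6],[0,0,0,0,0,0.1,-0.6],[0,0,0,0,0,0,-0.6],[0,0,0,0,0,0,-0.6]]

```text
time_s: 5.6
ee_pos: [498.7, -416.1, 249.3]
ee_rot: [-180.0, 0.0, 23.3]
force: [-0.1, 0.2, -0.5]
gripper_width: 72.8
gripper_force: 0.0
```

```bash
python3 -c "
from h import *
look()"
```

```text
t 5.6 [ 498.7 -416.1  249.3] [-180.     0.    23.3] w 72.8 F [-0.1  0.2 -0.5]
former_small few 0
former_medium r28.3 bins70 1013 [ 361.7 -291.1] z 8.3
former_large r32.8 bins20 432 [ 624.2 -218.2] z 8.4
former_largest few 0
ring_small 267 [ 439.2 -161.1] z 42.0
ring_medium 259 [ 498.6 -414. ] z 47.9
ring_large few 0
ring_largest few 0
```

Call:
send_rows:
  targets:
    - [[0,0,0,0,0,-0.2,-0.6],[0,0,0,0,0,-0.2,-0.6],[0,0,0,0,0,-0.2,-0.6],[0,0,0,0,0,-0.2,-0.6],[0,0,0,0,0,-0.2,-0.6],[0,0,0,0,0,-0.1,-0.6],[0,0,0,0,0,-0.08,-0.6],[0,0,0,0,0,0,-0.4],[0,0,0,0,0,0,0],[0,0,0,0,0,0,0.3],[0,0,0,0,0,0,0.6],[0,0,0,0,0,0,1]]

```text
time_s: 6.85
ee_pos: [499.4, -416.7, 15.0]
ee_rot: [179.9, -0.0, 23.3]
force: [-0.5, 0.2, 1.6]
gripper_width: 41.2
gripper_force: 15.0
```

Call:
send_rows:
  targets:
    - [[0,0,0,0,0,0,1],[0,0,0,0,0,0.05,1],[0,0,0,0,0,0.15,1],[0,0,0,0,0,0.15,1],[0,0,0,-0.1,0.09,0,1],[0,0,0,-0.13,0.12,0,1],[0,0,0,-0.13,0.12,0,1],[0,0,0,-0.13,0.12,0,1],[0,0,0,-0.12,0.1,0,1],[0,0,0,-0.075,0.065,0,1],[0,0,0,0,0,0,1],[0,0,0,0,0,0,1]]

```text
time_s: 8.05
ee_pos: [362.7, -293.9, 84.8]
ee_rot: [179.9, -0.1, 23.2]
force: [-0.2, 0.5, -0.3]
gripper_width: 41.2
gripper_force: 15.0
```

Call:
send_rows:
  targets:
    - [[0,0,0,0,0,-0.05,1],[0,0,0,0,0,-0.1,1],[0,0,0,0,0,-0.08,1],[0,0,0,0,0,-0.04,1],[0,0,0,0,0,0,1],[0,0,0,0,0,0,1]]

```text
time_s: 8.65
ee_pos: [362.5, -293.8, 30.0]
ee_rot: [180.0, -0.0, 23.2]
force: [-0.9, 0.2, -0.4]
gripper_width: 40.7
gripper_force: 15.0
```

Call:
send_rows:
  targets:
    - [[0,0,0,0,0,-0.01,1],[0,0,0,0,0,-0.01,1],[0,0,0,0,0,-0.01,1],[0,0,0,0,0,-0.0075,1],[0,0,0,0,0,0,1],[0,0,0,0,0,0,1]]

```text
time_s: 9.25
ee_pos: [362.1, -293.4, 23.0]
ee_rot: [180.0, -0.0, 23.3]
force: [-1.5, 0.8, 5.4]
gripper_width: 40.8
gripper_force: 15.0
```

Call:
send_rows:
  targets:
    - [[0,0,0,0,0,-0.0025,1],[0,0,0,0,0,-0.0025,1],[0,0,0,0,0,0,1],[0,0,0,0,0,0,1]]

```text
time_s: 9.65
ee_pos: [362.1, -293.4, 22.9]
ee_rot: [180.0, -0.0, 23.2]
force: [-2.8, 2.6, 15.8]
gripper_width: 41.0
gripper_force: 15.0
```

Call:
send_rows:
  targets:
    - [[0,0,0,0,0,0.0025,0.05],[0,0,0,0,0,0,-0.1],[0,0,0,0,0,0,-0.4],[0,0,0,0,0,0,-0.4],[0,0,0,0,0,0.05,-0.4],[0,0,0,0,0,0.15,-0.4],[0,0,0,0,0,0.2,-0.4],[0,0,0,0,0,0.2,-0.4],[0,0,0,0,0,0.2,-0.4],[0,0,0,0,0,0.2,-0.4],[0,0,0,0,0,0.14,-0.4],[0,0,0,0,0,0,-0.4]]

```text
time_s: 10.85
ee_pos: [363.7, -294.8, 254.9]
ee_rot: [179.5, -0.3, 23.2]
force: [0.5, 0.3, 0.4]
gripper_width: 63.9
gripper_force: 0.0
```

```bash
python3 - <<'E'
from h import *
im,W=look()
circ(W,(362,-293),19.75,52,60,'seated medium')
q=W.reshape(-1,3); m=(np.hypot(q[:,0]-362,q[:,1]+292)<26)&(q[:,2]>50); q=q[m]; A=np.c_[q[:,:2]-q[:,:2].mean(0),np.ones(len(q))]
print(np.linalg.lstsq(A,q[:,2],rcond=None)[0])
E
```

```text
t 10.85 [ 363.7 -294.8  254.9] [179.5  -0.3  23.2] w 63.9 F [0.5 0.3 0.4]
former_small few 0
former_medium r28.3 bins48 616 [ 361.3 -290.8] z 8.2
former_large few 0
former_largest few 0
ring_small 247 [ 438.8 -160.8] z 42.0
ring_medium few 0
ring_large few 0
ring_largest few 0
seated medium 278 [ 361.4 -290.9] z 55.9
[  8.11087788   3.17915731 310.24400818]
```

Call:
send_rows:
  targets:
    - [[0,0,0,0.09,0.15,0,-0.2],[0,0,0,0.1,0.17,0,-0.2],[0,0,0,0.1,0.17,0,-0.2],[0,0,0,0.1,0.16,0,-0.2],[0,0,0,0,0,0,-0.2],[0,0,0,0,0,0,-0.2],[0,0,0,0,0,0,-0.2]]

```text
time_s: 11.6
ee_pos: [439.1, -163.7, 249.2]
ee_rot: [-180.0, 0.1, 23.2]
force: [-1.3, 0.1, 0.0]
gripper_width: 54.7
gripper_force: 0.0
```

```bash
python3 -c "
from h import *
look()"
```

```text
t 11.6 [ 439.1 -163.7  249.2] [-1.80e+02  1.00e-01  2.32e+01] w 54.7 F [-1.3  0.1  0. ]
former_small few 0
former_medium r26.3 bins9 91 [ 360.7 -288.2] z 8.0
former_large r32.9 bins66 1674 [ 623.9 -217.5] z 8.1
former_largest few 0
ring_small 180 [ 439.1 -160.2] z 42.0
ring_medium few 0
ring_large few 0
ring_largest few 0
```

Call:
send_rows:
  targets:
    - [[0,0,0,0,0,-0.2,-0.2],[0,0,0,0,0,-0.2,-0.2],[0,0,0,0,0,-0.2,-0.2],[0,0,0,0,0,-0.2,-0.2],[0,0,0,0,0,-0.2,-0.2],[0,0,0,0,0,-0.1,-0.2],[0,0,0,0,0,-0.09,-0.2],[0,0,0,0,0,0,0],[0,0,0,0,0,0,0.2],[0,0,0,0,0,0,0.3],[0,0,0,0,0,0,0.6],[0,0,0,0,0,0,1]]

```text
time_s: 12.85
ee_pos: [440.7, -163.8, 13.0]
ee_rot: [179.9, -0.1, 23.3]
force: [-1.1, -1.6, 2.9]
gripper_width: 31.4
gripper_force: 15.0
```

Call:
send_rows:
  targets:
    - [[0,0,0,0,0,0,1],[0,0,0,0,0,0,1],[0,0,0,0,0,0.05,1],[0,0,0,0,0,0.2,1],[0,0,0,0,0,0.2,1],[0,0,0,0,0,0.2,1],[0,0,0,0,0,0.2,1],[0,0,0,0,0,0.2,1],[0,0,0,0,0,0.14,1]]

```text
time_s: 13.75
ee_pos: [440.2, -163.2, 253.3]
ee_rot: [179.9, -0.2, 23.3]
force: [0.4, -0.6, -0.6]
gripper_width: 31.2
gripper_force: 15.0
```

Call:
send_rows:
  targets:
    - [[0,0,0,0.1,0.07,0,1],[0,0,0,0.17,0.12,0,1],[0,0,0,0.17,0.12,0,1],[0,0,0,0.17,0.12,0,1],[0,0,0,0.17,0.12,0,1],[0,0,0,0.17,0.12,0,1],[0,0,0,0.17,0.12,0,1],[0,0,0,0,0,0,1],[0,0,0,0,0,0,1],[0,0,0,0,0,0,1]]

```text
time_s: 14.75
ee_pos: [663.0, -5.7, 250.2]
ee_rot: [-180.0, 0.1, 23.2]
force: [0.4, -0.9, -0.9]
gripper_width: 31.4
gripper_force: 15.0
```

```bash
python3 -c "
from h import *
look()
look('w2.png')"
```

```text
t 14.75 [663.   -5.7 250.2] [-1.80e+02  1.00e-01  2.32e+01] w 31.4 F [ 0.4 -0.9 -0.9]
former_small r23.3 bins72 939 [665.4   1.1] z 8.2
former_medium few 0
former_large r33.2 bins35 614 [ 625.5 -216.6] z 7.9
former_largest r38.5 bins72 1901 [631.4 219.6] z 8.4
ring_small few 0
ring_medium few 0
ring_large few 0
ring_largest 175 [438.6 169.7] z 60.0
t 14.8 [663.   -6.  250.5] [180.    0.   23.2] w 31.5 F [-0.3 -0.2 -0.9]
former_small r23.3 bins72 945 [665.4   1. ] z 8.2
former_medium few 0
former_large r33.5 bins35 615 [ 625.  -216.7] z 8.0
former_largest r38.5 bins72 1901 [631.3 219.6] z 8.4
ring_small few 0
ring_medium few 0
ring_large few 0
ring_largest 177 [438.7 169.7] z 59.9
```

View pics/w2.png

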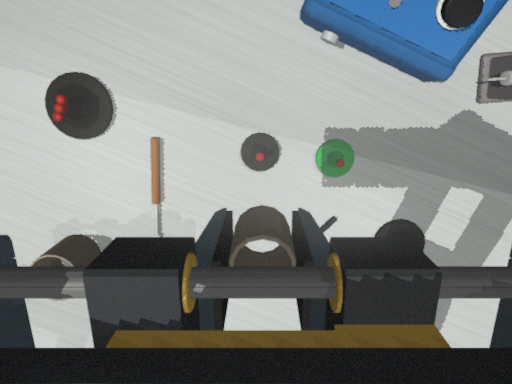

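Call:
send_rows:
  targets:
    - [[0,0,0,0.012,0.02,-0.1,1],[0,0,0,0,0,-0.2,1],[0,0,0,0,0,-0.2,1],[0,0,0,0,0,-0.2,1],[0,0,0,0,0,-0.15,1],[0,0,0,0,0,-0.05,1],[0,0,0,0,0,0,1],[0,0,0,0,0,-0.05,1],[0,0,0,0,0,-0.1,1],[0,0,0,0,0,-0.06,1],[0,0,0,0,0,0,1],[0,0,0,0,0,0,1]]

```text
time_s: 16.05
ee_pos: [666.9, -1.3, 28.7]
ee_rot: [180.0, -0.1, 23.2]
force: [-0.6, -0.8, -0.7]
gripper_width: 31.5
gripper_force: 15.0
```

Call:
send_rows:
  targets:
    - [[0,0,0,0,0,-0.01,1],[0,0,0,0,0,-0.01,1],[0,0,0,0,0,-0.01,1],[0,0,0,0,0,-0.0075,1],[0,0,0,0,0,0,1],[0,0,0,0,0,0,1]]

```text
time_s: 16.65
ee_pos: [666.5, -1.3, 21.0]
ee_rot: [180.0, -0.0, 23.2]
force: [-1.4, 0.1, 4.1]
gripper_width: 31.5
gripper_force: 15.0
```

Call:
send_rows:
  targets:
    - [[0,0,0,0,0,-0.0025,1],[0,0,0,0,0,0,1],[0,0,0,0,0,0,1]]

```text
time_s: 16.95
ee_pos: [666.6, -1.3, 21.0]
ee_rot: [180.0, -0.0, 23.3]
force: [-2.1, 0.8, 6.7]
gripper_width: 31.6
gripper_force: 15.0
```

Seated. Release and go up (commanded 20 → 250).

Call:
send_rows:
  targets:
    - [[0,0,0,0,0,0,0.25],[0,0,0,0,0,0,0.1],[0,0,0,0,0,0,-0.2],[0,0,0,0,0,0,-0.2],[0,0,0,0,0,0.05,-0.2],[0,0,0,0,0,0.15,-0.2],[0,0,0,0,0,0.2,-0.2],[0,0,0,0,0,0.2,-0.2],[0,0,0,0,0,0.2,-0.2],[0,0,0,0,0,0.2,-0.2],[0,0,0,0,0,0.15,-0.4],[0,0,0,0,0,0,-1]]

```text
time_s: 18.15
ee_pos: [668.7, -1.4, 256.7]
ee_rot: [179.7, -0.6, 23.3]
force: [0.3, 0.3, -0.1]
gripper_width: 67.8
gripper_force: 0.0
```

```bash
python3 -c "
from h import *
im,W=look()
circ(W,(666,0),14.75,46,55,'seated small')"
```

```text
t 18.15 [668.7  -1.4 256.7] [179.7  -0.6  23.3] w 67.8 F [ 0.3  0.3 -0.1]
former_small r23.2 bins48 491 [665.6   1.1] z 8.2
former_medium few 0
former_large r32.1 bins30 508 [ 626.5 -216. ] z 7.9
former_largest r38.5 bins72 1813 [631.4 219.5] z 8.5
ring_small few 0
ring_medium few 0
ring_large few 0
ring_largest few 0
seated small 201 [665.6   1.1] z 50.0
```

Call:
send_rows:
  targets:
    - [[0,0,0,-0.115,0.08,0,-1],[0,0,0,-0.17,0.127,0,-1],[0,0,0,-0.17,0.127,0,-1],[0,0,0,-0.17,0.127,0,-1],[0,0,0,-0.17,0.127,0,-1],[0,0,0,-0.17,0.127,0,-1],[0,0,0,-0.17,0.127,0,-1],[0,0,0,0,0,0,-1],[0,0,0,0,0,0,-1],[0,0,0,0,0,0,-1]]

```text
time_s: 19.2
ee_pos: [439.9, 166.6, 249.5]
ee_rot: [180.0, 0.0, 23.2]
force: [0.0, -0.4, -0.9]
gripper_width: 90.9
gripper_force: 0.0
```

```bash
python3 -c "
from h import *
look();look()"
```

```text
t 19.2 [439.9 166.6 249.5] [180.    0.   23.2] w 90.9 F [ 0.  -0.4 -0.9]
former_small r23.3 bins52 668 [664.8   1.6] z 8.0
former_medium few 0
former_large few 0
former_largest r38.8 bins19 600 [631.3 220.1] z 8.3
ring_small few 0
ring_medium few 0
ring_large 400 [365.3 324.8] z 54.0
ring_largest 424 [438.4 170.3] z 59.9
t 19.25 [440.2 166.5 249.5] [180.    0.   23.2] w 91.0 F [ 1.  -0.1 -0.4]
former_small r23.3 bins50 652 [664.9   1.5] z 8.1
former_medium few 0
former_large few 0
former_largest r39.1 bins20 612 [631.6 220.2] z 8.2
ring_small few 0
ring_medium few 0
ring_large 398 [365.3 324.8] z 54.0
ring_largest 415 [438.4 170.3] z 59.9
```

Call:
send_rows:
  targets:
    - [[0,0,0,0,0.005,-0.2,-1],[0,0,0,0,0,-0.2,-1],[0,0,0,0,0,-0.2,-1],[0,0,0,0,0,-0.2,-1],[0,0,0,0,0,-0.2,-1],[0,0,0,0,0,-0.1,-1],[0,0,0,0,0,-0.05,-1],[0,0,0,0,0,0,-0.6],[0,0,0,0,0,0,-0.4],[0,0,0,0,0,0,-0.2],[0,0,0,0,0,0,0.2],[0,0,0,0,0,0,1]]
  grip_force: 18

```text
time_s: 20.5
ee_pos: [440.3, 168.4, 21.1]
ee_rot: [180.0, -0.2, 23.2]
force: [-0.4, -1.5, 4.6]
gripper_width: 62.2
gripper_force: 18.0
```

Call:
send_rows:
  targets:
    - [[0,0,0,0,0,0,1],[0,0,0,0,0,0,1],[0,0,0,0,0,0.05,1],[0,0,0,0,0,0.15,1],[0,0,0,0,0,0.2,1],[0,0,0,0.1,0.025,0,1],[0,0,0,0.19,0.05,0,1],[0,0,0,0.19,0.05,0,1],[0,0,0,0.19,0.05,0,1],[0,0,0,0.19,0.05,0,1],[0,0,0,0.105,0.022,0,1],[0,0,0,0,0,0,1]]

```text
time_s: 21.7
ee_pos: [634.7, 218.0, 99.5]
ee_rot: [180.0, -0.1, 23.2]
force: [-0.9, -0.3, -2.2]
gripper_width: 62.1
gripper_force: 18.0
```

Call:
send_rows:
  targets:
    - [[0,0,0,0,0,0,1],[0,0,0,0,0,0,1],[0,0,0,0,0,-0.05,1],[0,0,0,0,0,-0.1,1],[0,0,0,0,0,-0.1,1],[0,0,0,0,0,-0.07,1],[0,0,0,0,0,0,1],[0,0,0,0,0,0,1]]

```text
time_s: 22.5
ee_pos: [632.2, 217.5, 36.1]
ee_rot: [180.0, 0.0, 23.3]
force: [-0.4, -0.3, -1.3]
gripper_width: 62.1
gripper_force: 18.0
```

Call:
send_rows:
  targets:
    - [[0,0,0,0,0,-0.01,1],[0,0,0,0,0,-0.01,1],[0,0,0,0,0,-0.01,1],[0,0,0,0,0,-0.0075,1],[0,0,0,0,0,0,1],[0,0,0,0,0,0,1]]

```text
time_s: 23.1
ee_pos: [632.4, 217.5, 29.1]
ee_rot: [180.0, -0.0, 23.3]
force: [-2.2, -0.6, 4.2]
gripper_width: 62.3
gripper_force: 18.0
```

Call:
send_rows:
  targets:
    - [[0,0,0,0,0,-0.0025,1],[0,0,0,0,0,0,1],[0,0,0,0,0,0,1]]

```text
time_s: 23.4
ee_pos: [632.4, 217.5, 29.1]
ee_rot: [180.0, -0.0, 23.2]
force: [-2.0, -0.5, 6.6]
gripper_width: 62.3
gripper_force: 18.0
```

Call:
send_rows:
  targets:
    - [[0,0,0,0,0,0,-0.4],[0,0,0,0,0,0,-0.6],[0,0,0,0,0,0,-0.9],[0,0,0,0,0,0,-0.9],[0,0,0,0,0,0.05,-0.9],[0,0,0,0,0,0.15,-0.9],[0,0,0,0,0,0.2,-0.9],[0,0,0,0,0,0.2,-0.9],[0,0,0,0,0,0.2,-0.9],[0,0,0,0,0,0.2,-0.9],[0,0,0,0,0,0.11,-0.9],[0,0,0,0,0,0,-0.9]]

```text
time_s: 24.6
ee_pos: [634.2, 218.1, 255.3]
ee_rot: [179.9, -0.5, 23.2]
force: [0.5, 0.1, 0.5]
gripper_width: 86.6
gripper_force: 0.0
```

```bash
python3 -c "
from h import *
im,W=look()
circ(W,(632,219),29.75,65,73,'seated largest')"
```

```text
t 24.6 [634.2 218.1 255.3] [179.9  -0.5  23.2] w 86.6 F [0.5 0.1 0.5]
former_small r23.3 bins42 430 [665.2   1.4] z 7.8
former_medium few 0
former_large few 0
former_largest r35.0 bins62 871 [635.4 222.3] z 8.1
ring_small few 0
ring_medium few 0
ring_large few 0
ring_largest few 0
seated largest 439 [630.6 219.3] z 67.8
```

Call:
send_rows:
  targets:
    - [[0,0,0,-0.13,0.05,0,-0.8],[0,0,0,-0.2,0.08,0,-0.8],[0,0,0,-0.2,0.08,0,-0.8],[0,0,0,-0.2,0.08,0,-0.8],[0,0,0,-0.2,0.08,0,-0.8],[0,0,0,-0.2,0.08,0,-0.8],[0,0,0,-0.2,0.075,0,-0.8],[0,0,0,0,0,0,-0.8],[0,0,0,0,0,0,-0.8],[0,0,0,0,0,0,-0.8]]

```text
time_s: 25.65
ee_pos: [367.0, 322.0, 249.2]
ee_rot: [179.9, 0.1, 23.2]
force: [0.2, -0.3, -0.0]
gripper_width: 81.9
gripper_force: 0.0
```

```bash
python3 -c "
from h import *
look()"
```

```text
t 25.65 [367.  322.  249.2] [1.799e+02 1.000e-01 2.320e+01] w 81.9 F [ 0.2 -0.3 -0. ]
former_small few 0
former_medium few 0
former_large few 0
former_largest r39.3 bins15 293 [631.4 220.7] z 8.0
ring_small few 0
ring_medium few 0
ring_large 348 [365.1 325.4] z 54.0
ring_largest few 0
```

Call:
send_rows:
  targets:
    - [[0,0,0,0,0.0025,-0.2,-0.8],[0,0,0,0,0,-0.2,-0.8],[0,0,0,0,0,-0.2,-0.8],[0,0,0,0,0,-0.2,-0.8],[0,0,0,0,0,-0.2,-0.8],[0,0,0,0,0,-0.1,-0.8],[0,0,0,0,0,-0.06,-0.8],[0,0,0,0,0,0,-0.6],[0,0,0,0,0,0,-0.2],[0,0,0,0,0,0,0],[0,0,0,0,0,0,0.4],[0,0,0,0,0,0,1]]

```text
time_s: 26.9
ee_pos: [367.1, 323.4, 18.8]
ee_rot: [-180.0, -0.1, 23.3]
force: [1.3, 0.4, 1.8]
gripper_width: 51.5
gripper_force: 18.0
```

Call:
send_rows:
  targets:
    - [[0,0,0,0,0,0,1],[0,0,0,0,0,0,1],[0,0,0,0,0,0.05,1],[0,0,0,0,0,0.2,1],[0,0,0,0,0,0.2,1],[0,0,0,0,0,0.2,1],[0,0,0,0,0,0.2,1],[0,0,0,0,0,0.2,1],[0,0,0,0,0,0.11,1]]

```text
time_s: 27.8
ee_pos: [366.6, 323.5, 253.7]
ee_rot: [-179.9, -0.2, 23.3]
force: [0.1, -0.3, -1.9]
gripper_width: 51.5
gripper_force: 18.0
```

Call:
send_rows:
  targets:
    - [[0,0,0,0.05,-0.1,0,1],[0,0,0,0.08,-0.17,0,1],[0,0,0,0.08,-0.17,0,1],[0,0,0,0.08,-0.17,0,1],[0,0,0,0.08,-0.17,0,1],[0,0,0,0.08,-0.17,0,1],[0,0,0,0.08,-0.17,0,1],[0,0,0,0.08,-0.17,0,1],[0,0,0,0.08,-0.17,0,1],[0,0,0,0.08,-0.17,0,1],[0,0,0,0.08,-0.17,0,1],[0,0,0,0.08,-0.17,0,1]]

```text
time_s: 29.0
ee_pos: [552.1, -72.1, 249.9]
ee_rot: [-179.9, 0.0, 23.2]
force: [0.1, 0.5, -0.6]
gripper_width: 51.9
gripper_force: 18.0
```

Call:
send_rows:
  targets:
    - [[0,0,0,0.08,-0.17,0,1],[0,0,0,0.08,-0.17,0,1],[0,0,0,0.08,-0.17,0,1],[0,0,0,0.08,-0.17,0,1],[0,0,0,0.04,-0.05,0,1],[0,0,0,0,0,0,1],[0,0,0,0,0,0,1],[0,0,0,0,0,0,1]]

```text
time_s: 29.8
ee_pos: [623.8, -215.4, 250.2]
ee_rot: [-180.0, 0.0, 23.3]
force: [-0.0, 0.7, -0.6]
gripper_width: 51.8
gripper_force: 18.0
```

```bash
python3 -c "
from h import *
look();look()"
```

```text
t 29.8 [ 623.8 -215.4  250.2] [-180.     0.    23.3] w 51.8 F [-0.   0.7 -0.6]
former_small r23.4 bins49 621 [6.654e+02 4.000e-01] z 8.5
former_medium r29.8 bins16 156 [ 360.8 -291.5] z 7.8
former_large r33.3 bins72 1465 [ 625.2 -217.2] z 8.2
former_largest few 0
ring_small few 0
ring_medium few 0
ring_large few 0
ring_largest few 0
t 29.85 [ 623.9 -215.5  250.4] [-180.     0.    23.3] w 51.7 F [ 0.5  0.1 -2.1]
former_small r23.3 bins49 616 [6.654e+02 3.000e-01] z 8.3
former_medium r26.2 bins16 157 [ 363.7 -289.4] z 7.8
former_large r33.3 bins72 1453 [ 625.2 -217.2] z 8.2
former_largest few 0
ring_small few 0
ring_medium few 0
ring_large few 0
ring_largest few 0
```

Call:
send_rows:
  targets:
    - [[0,0,0,0.01,-0.01,-0.1,1],[0,0,0,0,0,-0.2,1],[0,0,0,0,0,-0.2,1],[0,0,0,0,0,-0.15,1],[0,0,0,0,0,-0.05,1],[0,0,0,0,0,0,1],[0,0,0,0,0,0,1],[0,0,0,0,0,0,1],[0,0,0,0,0,0,1]]

```text
time_s: 30.8
ee_pos: [627.3, -219.3, 111.9]
ee_rot: [179.9, -0.1, 23.3]
force: [0.1, 0.8, -1.1]
gripper_width: 51.9
gripper_force: 18.0
```

Call:
send_rows:
  targets:
    - [[0,0,0,0,0,0,1],[0,0,0,0,0,0,1]]

```text
time_s: 31.0
ee_pos: [626.6, -219.1, 110.6]
ee_rot: [180.0, -0.0, 23.2]
force: [-0.3, -0.1, -1.7]
gripper_width: 51.8
gripper_force: 18.0
```

Call:
send_rows:
  targets:
    - [[0,0,0,0,0,-0.08,1],[0,0,0,0,0,-0.1,1],[0,0,0,0,0,-0.1,1],[0,0,0,0,0,-0.07,1],[0,0,0,0,0,-0.03,1],[0,0,0,0,0,0,1],[0,0,0,0,0,0,1]]

```text
time_s: 31.7
ee_pos: [627.0, -219.3, 34.7]
ee_rot: [179.9, -0.1, 23.2]
force: [0.0, 0.6, -0.7]
gripper_width: 51.8
gripper_force: 18.0
```

Call:
send_rows:
  targets:
    - [[0,0,0,0,0,-0.01,1],[0,0,0,0,0,-0.01,1],[0,0,0,0,0,-0.01,1],[0,0,0,0,0,-0.0075,1],[0,0,0,0,0,0,1],[0,0,0,0,0,0,1]]

```text
time_s: 32.3
ee_pos: [626.4, -219.0, 26.8]
ee_rot: [180.0, -0.0, 23.3]
force: [-1.1, -0.0, 2.6]
gripper_width: 51.6
gripper_force: 18.0
```

Call:
send_rows:
  targets:
    - [[0,0,0,0,0,-0.0025,1],[0,0,0,0,0,0,1],[0,0,0,0,0,0,1]]

```text
time_s: 32.6
ee_pos: [626.4, -219.0, 26.8]
ee_rot: [180.0, -0.0, 23.2]
force: [-2.4, -0.1, 5.2]
gripper_width: 52.5
gripper_force: 18.0
```

Seated. Release, rise, and check everything.

Call:
send_rows:
  targets:
    - [[0,0,0,0,0,0,-0.2],[0,0,0,0,0,0,-0.5],[0,0,0,0,0,0,-0.7],[0,0,0,0,0,0,-0.7],[0,0,0,0,0,0.05,-0.7],[0,0,0,0,0,0.15,-0.7],[0,0,0,0,0,0.2,-0.7],[0,0,0,0,0,0.2,-0.7],[0,0,0,0,0,0.2,-0.7],[0,0,0,0,0,0.2,-0.7],[0,0,0,0,0,0.11,-0.7],[0,0,0,0,0,0,-0.7]]

```text
time_s: 33.8
ee_pos: [628.2, -219.6, 253.3]
ee_rot: [179.6, -0.4, 23.3]
force: [1.5, 0.2, 0.2]
gripper_width: 77.5
gripper_force: 0.0
```

```bash
python3 - <<'E'
from h import *
im,W=look()
circ(W,(625.5,-217.5),24.75,59,67,'seated large')
im,S=cloud('scene'); save(cv2.resize(im[90:345],(800,398)),'scene2.png')
for k,(c,r,h) in FM.items(): circ(S,c,RG[k][1],8+RG[k][2]-2.5,8+RG[k][2]+4,'scene seated '+k)
E
```

```text
t 33.8 [ 628.2 -219.6  253.3] [179.6  -0.4  23.3] w 77.5 F [1.5 0.2 0.2]
former_small r23.3 bins49 619 [6.655e+02 2.000e-01] z 8.3
former_medium r21785.5 bins1 95 [20828.7  7235.1] z 7.6
former_large r32.8 bins52 771 [ 626.1 -216.8] z 8.1
former_largest few 0
ring_small few 0
ring_medium few 0
ring_large few 0
ring_largest few 0
seated large 351 [ 624.4 -217.2] z 62.0
scene seated small 40 [666.4  -2.3] z 50.2
scene seated medium few 36
scene seated large 63 [ 624.7 -220.8] z 61.8
scene seated largest 90 [631.  215.5] z 68.0
```

View pics/scene2.png

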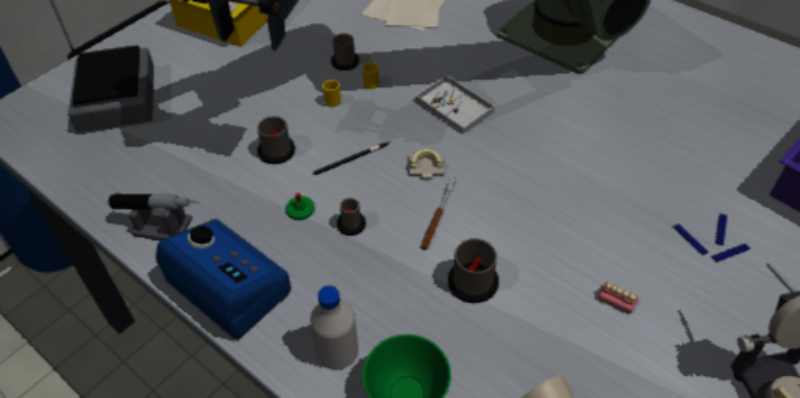

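All four rings stand on their own formers, at crop px (343,50), (273,138), (350,216) and (474,268). The casts and look-alikes have not moved.

```bash
python3 -c "
from workcell import env
print(env.job_done())"
```

```text
the job is handed in; nothing more can be done
None
```

All four rings are seated upright on the formers of their own size and released, the casts and look-alikes were left alone, and the job was handed in at about 34 s of the 96 s allowed.

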